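# Lap a sample block on the spring plate

## Task

Take the rectangular lapping block by its upright bar grip, set it flat on the open end of the spring-mounted lapping plate, and sweep it along to the stop bar at the other end in one stroke, pressing the plate about half-way down its travel all the way, without letting up and without bottoming it. Then lift the block off and set it gently, upright, in the shallow rectangular tray, leaving the round block and everything else where they are.

Things in the scene. Friction and masses are not known exactly. Their poses are not given: they have to be found in the camera images.
- bar_block: The lapping block to use: a plain steel slab 60 (x) x 50 (y) x 16 (z) mm carrying an upright black bar grip on its middle, 44 mm long (along x), 14 mm thick (along y), from 16 to 52 mm above the underside. About 0.35 kg. Origin: centre of the underside (the lapping face); z up. Stands loose on the table.
- knob_block: Another lapping block, not to be used or moved: a round steel disc 58 mm across and 16 mm high with a round black knob (32 mm across) up to 50 mm. Origin: centre of the underside.
- lap_stand: Fixed lapping stand: white base 130 (x) x 270 (y) x 10 mm; above it on springs a dark steel plate, 100 mm wide (x), 220 mm long (y -110 to +110 mm), its top 32 mm above the table at rest. A brass stop bar, 44 mm high, stands across the +y end (near face at y = +114 mm); the -y end is open. Stroke along +y. Origin: centre of the base's underside, z up; place and yaw vary.
- lap_plate (a joint): How far the lapping plate is pressed down, m: 0 at rest (top at 32 mm), 0.010 on its stop (top at 22 mm), half-way 0.005. It moves straight down and stays level. Preloaded spring: about 4 N to start it, then 1.5 N per mm (about 11.5 N half-way, block's weight included); the block's weight alone hardly moves it.
- tray: Shallow grey rectangular tray, fixed, 132 (x) x 112 (y) mm outside, walls 4 mm thick and 16 mm high, floor 4 to 5 mm above the table. Origin: centre of its underside.
- mineral: Loose bystander: a brown mineral sample about 52 mm across, 34 mm high. Origin: underside centre. Leave alone.
- dish: Loose bystander: a shallow glass dish 90 mm across, 16 mm high. Origin: underside centre. Leave alone.
- slide_box: Loose bystander: a closed wooden slide box 100 (x) x 45 (y) x 32 (z) mm. Origin: underside centre. Leave alone.
There are look-alikes about, which are no part of the job. Leave any purple look-alike of the tray alone.

How it is judged:
On the way, in this order (a step that is already met when the one before it is completed fails the run):
1. At the open end, the bar-grip block, flat on the plate, presses it down to between 2 and 8 mm of its 10 mm travel, with its centre 57 to 100 mm from the plate's middle (value of joint lap_plate between 0.002 and 0.008 m and contact force between bar_block and lap_stand above 2 N and angle between bar_block's own z axis and vertical below 0.12 rad and x of bar_block in the frame of lap_stand between -0.028 and 0.028 m and y of bar_block in the frame of lap_stand between -0.1 and -0.057 m), for 0.2 s.
2. Still pressing the same way, it passes the middle of the plate (within 20 mm) (value of joint lap_plate between 0.002 and 0.008 m and contact force between bar_block and lap_stand above 2 N and angle between bar_block's own z axis and vertical below 0.12 rad and x of bar_block in the frame of lap_stand between -0.028 and 0.028 m and y of bar_block in the frame of lap_stand between -0.02 and 0.02 m), for 0.02 s.
3. Still pressing the same way, it reaches the stop-bar end (centre at least 57 mm past the middle) (value of joint lap_plate between 0.002 and 0.008 m and contact force between bar_block and lap_stand above 2 N and angle between bar_block's own z axis and vertical below 0.12 rad and x of bar_block in the frame of lap_stand between -0.028 and 0.028 m and y of bar_block in the frame of lap_stand between 0.057 and 0.1 m), for 0.1 s.
At the end, for the whole second after the job is handed in: The bar-grip block stands upright (within about 5 degrees), at rest, flat on the tray's floor (underside less than 10 mm above the table, inside the walls), and the lapping plate is back up (down less than 1 mm) (x of bar_block in the frame of tray between -0.05 and 0.05 m and y of bar_block in the frame of tray between -0.045 and 0.045 m and z of bar_block in the frame of tray between 0 and 0.01 m and angle between bar_block's own z axis and vertical below 0.08 rad and linear speed of bar_block below 0.02 m/s and value of joint lap_plate below 0.001 m); the robot touches nothing.
It fails at once if over the plate's middle 90 mm, less than 10 mm above it, the block does not press it down (less than 1 mm): let up in mid-stroke (value of joint lap_plate below 0.001 m and z of bar_block in the frame of lap_stand below 0.042 m and x of bar_block in the frame of lap_stand between -0.05 and 0.05 m and y of bar_block in the frame of lap_stand between -0.045 and 0.045 m).
It fails at once if the plate is driven down onto its stop (9.5 mm or more) (value of joint lap_plate above 0.0095 m).
It fails at once if the block is dropped or thrown into the tray: faster than 0.6 m/s within 50 mm of its floor (a fall of about 20 mm) (linear speed of bar_block above 0.6 m/s and horizontal distance between bar_block and tray below 0.06 m and height (world z) of bar_block below 0.055 m).
It fails at once if the bar-grip block is tipped over (angle between bar_block's own z axis and vertical above 0.7 rad).
It fails at once if the round block, the mineral sample, the glass dish or the slide box is shifted by more than 25 mm (distance of any of knob_block, mineral, dish, slide_box from where it was at the start of the episode above 0.025 m).
It also fails if it takes over 61 s, if anything falls off the work surface, if the arm or the gripper's body presses on something with over 40 N, if the wrist force passes 120 N, or if a joint passes its speed limit or range.

## Robot

A 6-joint arm with a two-finger parallel gripper is mounted at the origin on the work surface. World frame = base frame: x ahead of the robot, y to its left, z up, the work surface at z = 0. Lengths are in m, angles in rad, forces in N, time in s.
With the tool pointing down it reaches from about 0.35 to 0.85 m from the base axis. Payload 8.1 kg.
Tool frame: the origin (TCP) lies at the centre of the arm's flange, where the gripper is bolted on; the fingertips stand 186 mm ahead of it and the grasp point (between the pads) lies 167 mm ahead of it (robot.grasp_offset is the distance from the TCP to the grasp point, in m); z points along the fingers, y is the line along which they close (so a half turn about z gives the same grasp; the last joint's range is limited). The gripper opens to 93 mm and grips with 3 to 60 N. Pads are 15 mm wide; open, the fingers measure 128 mm over their backs; the gripper's body (75 mm by 188 mm) begins 65 mm behind the grasp point.
Start: joints at [1.044, 0.13, 1.488, -0, 1.523, -0.085], TCP at [0.257, 0.542, 0.405] pointing down, gripper open.
Joint ranges: [-2.96, 2.96], [-0.89, 2.26], [0.02, 2.5], [-1.34, 4.48], [0, 2.73], [-2.66, 2.66]. Speed limits (rad/s): [2.39, 2.39, 2.79, 3.14, 3.14, 3.14].

## Interface

Orientations are given as a rotation vector (axis times angle).
In Python, from plant import robot gives the robot as it stands.
- The arm moves only by the tool drive_tool, never from a script. Its argument "moves" is one flat list of numbers, 7 for each row, row after row: the finger opening in mm, from 0 to 93, then the shift along the tool's x, y, z in mm, then the turn, a rotation vector about the tool's x, y, z in degrees. A call has 1 to 8 rows; each row shifts and turns the commanded pose from where the row before left it, along the tool's axes as they then stand; what a row does not reach is not made up. A row lasts 1/10 s, in which the tool goes at most 50 mm and 8.59 degrees, less where a joint would pass 70% of its speed; a pose out of reach is approached as far as the arm can. A call is refused whole if a number of a shift passes 50 or a number of a turn 8.59, either way. A call with a gripper value outside its range is refused whole. The fingers move at their own pace and stop on an object; "grip_force" is the grip in N (left out, the last holds). Time passes only in rows, so rows that do not move let the fingers close. It gives the time, the measured TCP pose, the force, the opening and the grip force at its end, in the units of the state.
- robot.read_state(): the state, without advancing time (a new reading comes with each control period).
- robot.read_camera(name): name is "side" or "top"; returns a dict with "color" (400x640x3 uint8, red, green, blue), "depth" (400x640 float32, m along the optical axis (not along the pixel's ray), 0 where there is no reading), "mtx" (3x3 intrinsics, pixels), "dist_coeffs" ([k1, k2, p1, p2, k3] as OpenCV has them; the pictures are not rectified), "R" (3x3) and "t" (3): a world point X has camera coordinates R X + t. Camera axes: x right, y down, z forward; pixel columns grow to the right and rows downward; lengths in m; the calibration is good to about 2 mm. A picture is of the moment at which its call begins.
- robot.close_job(): hands the job in; it is judged then, once.
The state is a dict: "t": time; "q": joint angles; "dq": joint speeds; "joint_torque": joint torques, N m; "tool_pos": TCP position; "orientation": TCP orientation; "force": force on the tool from outside, world axes, zero at the start; "wrist_torque": the same for the moment, N m; "opening": finger opening in m; "gripper_force": force on a finger pad.
Only numpy, scipy, OpenCV 4.12 (cv2) and the standard library are available. Lean on these libraries where they do the work, as an engineer would, in place of code of your own. Each camera call takes 0.05 s, during which the arm holds its last target. There are 200 camera calls.

## Working session

There is one attempt and no reset: what is moved stays moved. The work goes in short steps, Python scripts to look and compute and a tool call to move; the robot and the scene stay as the last step left them, time stands still between calls to the robot, and variables do not carry over. Pictures are saved under pics/ and viewed, at most 10 in all, crops included, and the job is handed in when it is done.

Besides the shell and the picture viewer there is one more tool, called after "Emit:" by a JSON object that holds its "name" and its "arguments". drive_tool: Moves the arm, as the interface text tells. Its arguments: {"type":"object","properties":{"moves":{"type":"array","items":{"type":"number"}},"grip_force":{"type":"number"}},"required":["moves"]}

```bash
ls; mkdir -p pics
cat > h.py <<'E'
import numpy as np,cv2,pickle
from plant import robot
def grab(n):
    c=robot.read_camera(n); pickle.dump(c,open(f'/tmp/{n}.pkl','wb')); return c
def load(n): return pickle.load(open(f'/tmp/{n}.pkl','rb'))
def world(c):
    h,w=c['depth'].shape
    u,v=np.meshgrid(np.arange(w),np.arange(h))
    p=cv2.undistortPoints(np.stack([u,v],-1).reshape(-1,1,2).astype(float),np.array(c['mtx'],float),np.array(c['dist_coeffs'],float)).reshape(h,w,2)
    d=c['depth']; X=np.dstack([p[...,0]*d,p[...,1]*d,d])
    W=(X-np.array(c['t']).ravel())@np.array(c['R'])
    W[d==0]=np.nan
    return W
E
python3 - <<'E'
from h import *
for n in('top','side'):
    c=grab(n); cv2.imwrite(f'pics/{n}0.png',c['color'][...,::-1])
    print(n,-np.array(c['R']).T@np.array(c['t']).ravel())
s=robot.read_state();print(s['t'],s['tool_pos'],s['orientation'],s['force'],s['opening'],robot.grasp_offset)
E
```

```text
pics
top [ 0.39115968 -0.07168579  1.01502766]
side [0.49818066 0.80054396 0.58481219]
0.1 [0.25639264 0.5422283  0.40377636] [-6.88213153e-01 -3.06473289e+00  2.50901891e-03] [-0.72852596  0.30016965  0.09620333] 0.09328397011559963 0.1673
```

View pics/top0.png

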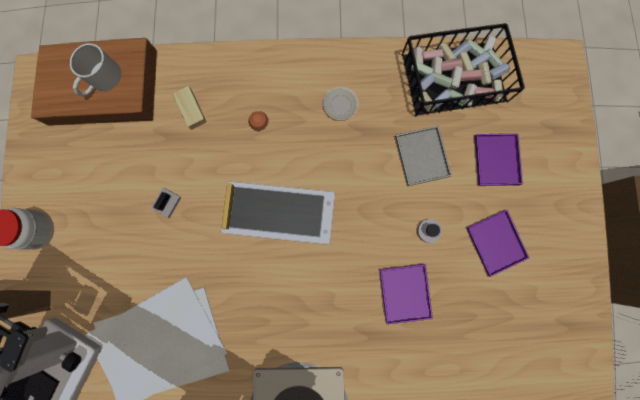

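View pics/side0.png

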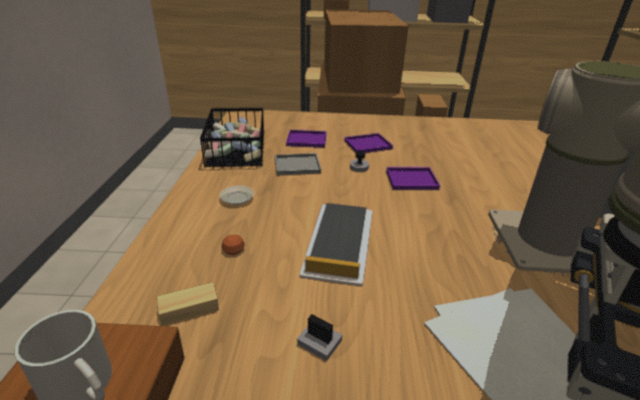

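The top picture shows the bar block at (166,202) and the stand centred at (278,212), with its brass stop at the left end (228,207). The grey tray is at (423,156), the knob block at (430,230), and the three purple trays are decoys. Next I'll measure poses from depth.

Run:
```python
from h import *
c=load('top');W=world(c)
def rect(name,box,z0,z1,col=None):
    u0,u1,v0,v1=box
    P=W[v0:v1,u0:u1].reshape(-1,3);C=c['color'][v0:v1,u0:u1].reshape(-1,3).astype(int)
    m=(P[:,2]>z0)&(P[:,2]<z1)
    if col is not None: m&=col(C)
    P=P[m]
    r=cv2.minAreaRect((P[:,:2]*1000).astype(np.float32))
    print(name,len(P),'rect',np.round(r[0],1),np.round(r[1],1),round(r[2],1),'zmed',np.round(np.percentile(P[:,2],[5,50,95]),4),'mean',np.round(P[:,:2].mean(0),4))
T=W[260:270,300:400].reshape(-1,3);print('table z',np.nanmedian(T[:,2]))
bb=(140,195,178,228)
rect('block all',bb,.008,.08)
rect('slab',bb,.009,.025)
rect('grip',bb,.035,.08)
sb=(210,345,170,255)
rect('stand all',sb,.005,.08)
rect('plate',sb,.026,.038)
rect('brass',sb,.005,.08,lambda C:(C[:,0]>C[:,2]+70))
rect('base',sb,.005,.016)
tb=(385,460,118,195)
rect('tray',tb,.007,.03)
rect('tray floor',tb,.002,.0075,lambda C:(abs(C[:,0]-C[:,2])<25))
rect('knob',(410,450,212,250),.008,.08)
```

```text
table z 8.539996373785664e-05
block all 477 rect [514.6 324.6] [52.7 59.4] 59.6 zmed [0.0123 0.0171 0.0529] mean [0.513  0.3192]
slab 304 rect [514.6 324.6] [52.7 59.4] 59.6 zmed [0.0118 0.0154 0.0206] mean [0.5122 0.3177]
grip 144 rect [514.3 324.5] [15.8 43. ] 61.2 zmed [0.0376 0.0501 0.0539] mean [0.5144 0.3226]
stand all 5665 rect [487.7  47.6] [314.4 205. ] 87.8 zmed [0.0077 0.0307 0.0356] mean [0.4824 0.0408]
plate 3811 rect [484.3  50.5] [235.1 105.8] 82.7 zmed [0.0286 0.0315 0.0346] mean [0.4841 0.0444]
brass 202 rect [500.  163.1] [ 12.3 104.6] 82.8 zmed [0.0407 0.0436 0.0461] mean [0.5004 0.1629]
base 1558 rect [487.7  47.6] [314.4 205. ] 87.8 zmed [0.0062 0.0095 0.0126] mean [0.4753 0.0103]
tray 516 rect [ 618.2 -312. ] [133.4 132. ] 12.0 zmed [0.0072 0.0139 0.018 ] mean [ 0.6223 -0.3236]
tray floor 1599 rect [ 621.5 -320.1] [125.7 109.5] 11.4 zmed [0.0023 0.0042 0.0067] mean [ 0.6216 -0.323 ]
knob 434 rect [ 431.8 -326.5] [54.4 56.6] 86.6 zmed [0.0129 0.0175 0.052 ] mean [ 0.4316 -0.324 ]
```

```bash
cat >> h.py <<'E'
from scipy.spatial.transform import Rotation as Ro
def plan(*wps,yaw=None):
    s=robot.read_state();R=Ro.from_rotvec(s['orientation']).as_matrix();p=np.array(s['tool_pos'])
    print('t',round(s['t'],2),'p',np.round(p,4),'yang',round(np.degrees(np.arctan2(R[1,1],R[0,1])),2),'z',np.round(R[:,2],4),'F',np.round(s['force'],2),'op',round(s['opening']*1000,1),'gf',round(s['gripper_force'],1))
    for w in wps:
        print('shift',np.round(R.T@(np.array(w)-p)*1000,1)); p=np.array(w)
    if yaw is not None:
        a=np.radians(yaw);y=np.array([np.cos(a),np.sin(a),0]);z=np.array([0,0,-1.]);D=np.c_[np.cross(y,z),y,z]
        print('turn',np.round(np.degrees(Ro.from_matrix(R.T@D).as_rotvec()),2))
E
python3 - <<'E'
from h import *
W=world(load('top'))
P=W[200:255,0:60].reshape(-1,3);P=P[P[:,2]>.03];print('thermos',np.nanpercentile(P,[2,50,98],axis=0).round(3))
P=W[280:,0:100].reshape(-1,3);P=P[P[:,2]>.03];print('arm',np.nanpercentile(P,[2,50,98],axis=0).round(3))
plan((.37,.40,.404),(.5145,.3245,.30),(.5145,.3245,.206),yaw=60.5)
E
```

```text
thermos [[0.404 0.628 0.033]
 [0.448 0.645 0.104]
 [0.495 0.683 0.132]]
arm [[0.054 0.451 0.036]
 [0.174 0.537 0.149]
 [0.294 0.64  0.345]]
t 0.1 p [0.2564 0.5422 0.4038] yang 64.69 z [-9.0e-04 -1.4e-03 -1.0e+00] F [-0.73  0.3   0.1 ] op 93.3 gf 0.0
shift [-1.635e+02 -8.000e+01 -1.000e-01]
shift [-162.9   -6.3  104. ]
shift [-0.   0.2 94. ]
turn [-0.1  -0.01  4.19]
```

Emit:
{"name": "drive_tool", "arguments": {"moves": [80,-41,-11,13,0,0,0,80,-41,-11,13,0,0,0,80,-41,-11,13,0,0,0,80,-41,-11,13,0,0,0,80,-41,-11,13,0,0,0,80,-41,-11,13,0,0,0,80,-41,-11,13,0,0,0,80,-39,-9,13,0,0,4.2], "grip_force": 60}}

```text
t: 0.9
tool_pos: [0.5155, 0.3237, 0.2998]
orientation: [-0.801, -3.037, 0.001]
force: [1.2, -0.2, 0.5]
opening: 0.08
gripper_force: 0.0
```

Run:
```python
from h import *
for n in('top','side'):
    c=grab(n)
cv2.imwrite('pics/s1.png',cv2.resize(load('side')['color'][220:400,200:460,::-1],None,fx=3,fy=3))
plan((.5145,.3245,.25),(.5145,.3245,.206),yaw=60.5)
```

```text
t 1.0 p [0.5168 0.3215 0.2979] yang 60.09 z [-0.0025 -0.003  -1.    ] F [-1.02 -0.32 -0.29] op 79.7 gf 0.0
shift [ 3.5  1.7 47.9]
shift [-0.   0.2 44. ]
turn [-0.22 -0.04 -0.41]
```

View pics/s1.png

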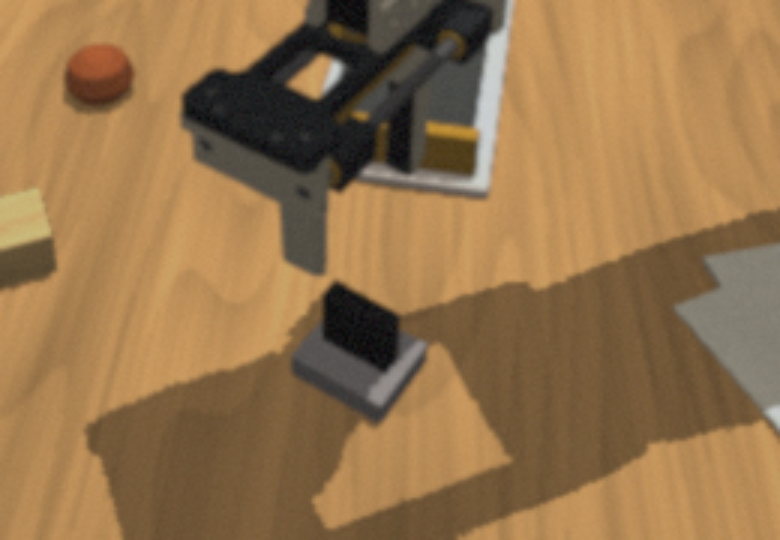

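The side crop shows the fingers (tip at 305,265) on either side of the bar grip (360,325), with the closing line across its thin side. I'll go down.

Emit:
{"name": "drive_tool", "arguments": {"moves": [60,2,1,20,0,0,0,60,1.5,0.7,20,0,0,0,60,0,0,20,0,0,0,60,0,0,15,0,0,0,60,0,0,9,0,0,0,60,0,0,4,0,0,0,60,0,0,0,0,0,0]}}

```text
t: 1.7
tool_pos: [0.5121, 0.3286, 0.2126]
orientation: [-0.8, -3.038, 0.0]
force: [0.8, 0.7, 0.7]
opening: 0.0601
gripper_force: 0.0
```

Run:
```python
from h import *
c=grab('side')
cv2.imwrite('pics/s2.png',cv2.resize(c['color'][220:400,200:460,::-1],None,fx=3,fy=3))
plan((.5145,.3245,.206),yaw=60.5)
```

```text
t 1.75 p [0.5124 0.3287 0.2133] yang 60.5 z [ 5.e-04  3.e-04 -1.e+00] F [ 1.25 -0.11 -0.18] op 60.0 gf 0.0
shift [-3.9 -2.6  7.3]
turn [ 0.03  0.02 -0.  ]
```

View pics/s2.png

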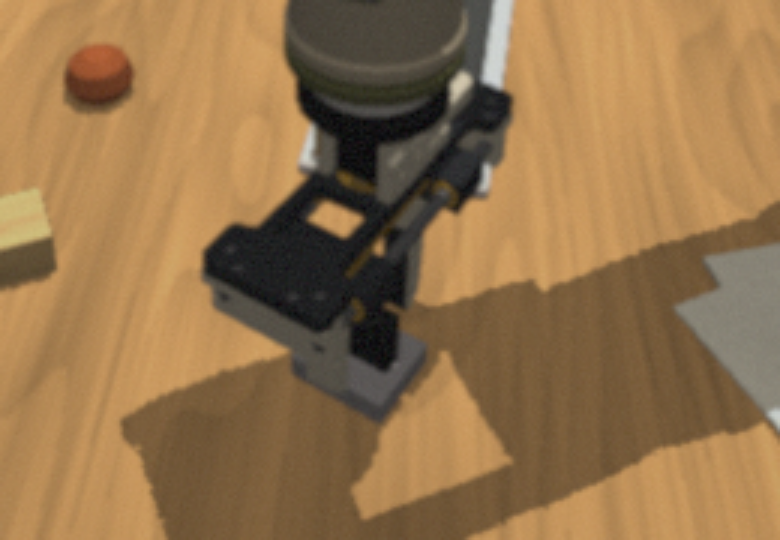

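The fingers straddle the grip, with the tips just above the slab. The reading I used before was taken mid-motion, so I'm correcting by the remaining offset and then closing.

Emit:
{"name": "drive_tool", "arguments": {"moves": [60,-3.9,-2.6,4,0,0,0,60,0,0,2.5,0,0,0,60,0,0,0,0,0,0,40,0,0,0,0,0,0,20,0,0,0,0,0,0,5,0,0,0,0,0,0,5,0,0,0,0,0,0,5,0,0,0,0,0,0], "grip_force": 60}}

```text
t: 2.55
tool_pos: [0.5144, 0.3243, 0.2063]
orientation: [0.8, 3.038, 0.0]
force: [-0.1, -0.7, -0.3]
opening: 0.0245
gripper_force: 0.0
```

Emit:
{"name": "drive_tool", "arguments": {"moves": [5,0,0,0,0,0,0,5,0,0,0,0,0,0,5,0,0,0,0,0,0]}}

```text
t: 2.85
tool_pos: [0.5144, 0.3244, 0.2063]
orientation: [0.8, 3.038, 0.001]
force: [1.0, 1.1, 0.7]
opening: 0.0134
gripper_force: 60.0
```

Run:
```python
from h import *
plan((.5145,.3245,.206),yaw=60.5)
# refine stand pose using white base + plate, unobstructed first picture analog
import pickle
c=grab('top');W=world(c)
cv2.imwrite('pics/t2.png',cv2.resize(c['color'][150:260,120:350,::-1],None,fx=3,fy=3))
```

```text
t 2.85 p [0.5144 0.3244 0.2063] yang 60.49 z [ 3.e-04  4.e-04 -1.e+00] F [1.05 1.13 0.66] op 13.4 gf 60.0
shift [-0.   0.1  0.3]
turn [ 0.03  0.   -0.01]
```

View pics/t2.png

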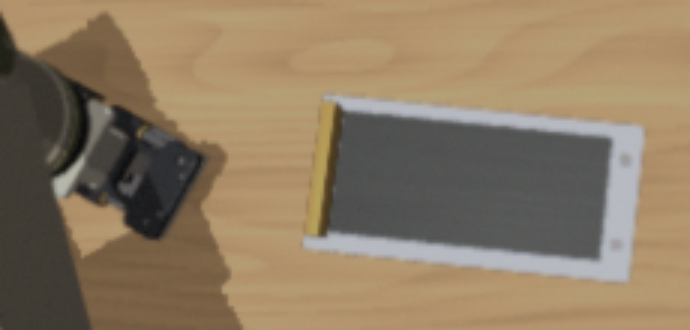

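Gripped at a 13.4 mm opening. In the crop the stand base corners are at (325,95), (643,127), (628,282) and (303,248), and the dark plate's are at (341,111), (612,138) and (600,260). I'll intersect these with their known heights.

Run:
```python
from h import *
c=load('top')
def at(u,v,z):
    p=cv2.undistortPoints(np.array([[[120+(u-1)/3,150+(v-1)/3]]]),np.array(c['mtx']),np.array(c['dist_coeffs'])).ravel()
    R=np.array(c['R']);t=np.array(c['t']).ravel();o=-R.T@t;d=R.T@np.array([*p,1]);return (o+d*(z-o[2])/d[2])
B=[at(u,v,.01)for u,v in((325,95),(643,127),(628,282),(303,248))]
print(np.round(B,4),'centre',np.mean(B,0),'len',np.linalg.norm(B[0]-B[1]),np.linalg.norm(B[2]-B[3]),'wid',np.linalg.norm(B[1]-B[2]),np.linalg.norm(B[0]-B[3]))
d=B[0]-B[1]+B[3]-B[2];print('yaw y',np.degrees(np.arctan2(d[1],d[0])))
P=[at(u,v,.032)for u,v in((341,111),(612,138),(600,260))]
e=(P[1]+P[2])/2;print('plate open end mid',e,'wid',np.linalg.norm(P[1]-P[2]))
d/=np.linalg.norm(d);print('origin from plate',e+.11*d)
def S(o,a):
    a=np.radians(a);y=np.array([np.cos(a),np.sin(a)]);o=np.array(o)
    for k in(-.078,0,.068):print(k,o+k*y)
S((.4850,.0465),82.7)
plan((.5144,.3244,.30))
```

```text
[[ 0.564   0.1669  0.01  ]
 [ 0.5316 -0.0966  0.01  ]
 [ 0.4049 -0.0815  0.01  ]
 [ 0.4373  0.1842  0.01  ]] centre [0.48447178 0.04321979 0.01      ] len 0.265436298122663 0.2676423102289318 wid 0.12756312766093536 0.12782051038704892
yaw y 83.01791278123683
plate open end mid [ 0.47131163 -0.06517488  0.032     ] wid 0.0982846233989454
origin from plate [0.48468313 0.04400938 0.032     ]
-0.078 [ 0.47508896 -0.03086777]
0 [0.485  0.0465]
0.068 [0.49364039 0.11394882]
t 2.9 p [0.5144 0.3244 0.2063] yang 60.49 z [ 3.e-04  4.e-04 -1.e+00] F [1.78 1.81 0.34] op 13.5 gf 60.0
shift [ -0.   -0.  -93.7]
```

Emit:
{"name": "drive_tool", "arguments": {"moves": [5,0,0,-10,0,0,0,5,0,0,-30,0,0,0,5,0,0,-30,0,0,-7.5,5,0,0,-20,0,0,-7.5,5,0,0,0,0,0,-7.5,5,0,0,0,0,0,0,5,0,0,0,0,0,0]}}

```text
t: 3.6
tool_pos: [0.5139, 0.324, 0.2956]
orientation: [-0.198, -3.134, 0.001]
force: [-0.1, 0.4, -4.1]
opening: 0.0138
gripper_force: 60.0
```

Run:
```python
from h import *
plan((.4749,-.0354,.2963),yaw=83)
c=grab('side');cv2.imwrite('pics/s3.png',cv2.resize(c['color'][180:380,200:460,::-1],None,fx=3,fy=3))
```

```text
t 3.6 p [0.5139 0.324  0.2956] yang 82.76 z [-1.5e-03 -9.0e-04 -1.0e+00] F [-0.11  0.38 -4.05] op 13.8 gf 60.0
shift [-6.600e+00 -3.615e+02 -3.000e-01]
turn [-0.06 -0.08 -0.24]
```

View pics/s3.png

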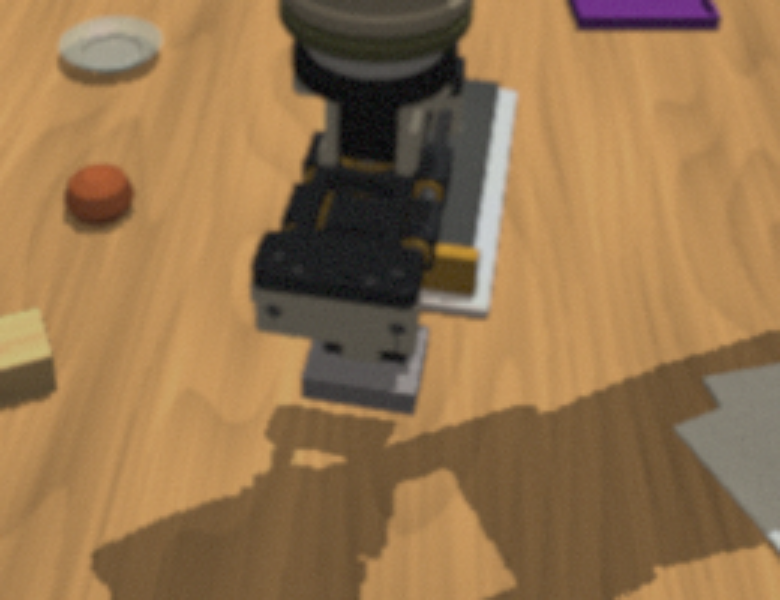

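The block is lifted and level (slab at 360,380) and aligned with the stand. The weight reads 4.1 N, which fits 0.35 kg. Now I'll carry it over the open end.

Emit:
{"name": "drive_tool", "arguments": {"moves": [5,-1,-30,0,0,0,0,5,-1,-48,0,0,0,0,5,-1,-48,0,0,0,0,5,-1,-48,0,0,0,0,5,-1,-48,0,0,0,0,5,-1,-48,0,0,0,0,5,-0.6,-48,0,0,0,0,5,0,-43.5,0,0,0,0]}}

```text
t: 4.45
tool_pos: [0.4758, -0.0373, 0.2956]
orientation: [-0.197, -3.134, 0.0]
force: [0.6, 0.4, -3.9]
opening: 0.0135
gripper_force: 60.0
```

Emit:
{"name": "drive_tool", "arguments": {"moves": [5,0,0,0,0,0,0,5,0,0,0,0,0,0,5,0,0,0,0,0,0]}}

```text
t: 4.75
tool_pos: [0.4766, -0.0346, 0.2958]
orientation: [-0.194, -3.135, -0.001]
force: [0.5, -0.8, -3.3]
opening: 0.0136
gripper_force: 60.0
```

Run:
```python
from h import *
plan((.4749,-.0354,.2443),(.4749,-.0354,.2335),yaw=83)
```

```text
t 4.75 p [ 0.4766 -0.0346  0.2958] yang 82.93 z [-9.e-04  6.e-04 -1.e+00] F [ 0.52 -0.78 -3.26] op 13.6 gf 60.0
shift [ 1.6 -1.  51.5]
shift [-0.  -0.  10.8]
turn [ 0.03 -0.06 -0.07]
```

Emit:
{"name": "drive_tool", "arguments": {"moves": [5,1.5,-1,25,0,0,0,5,0,0,20,0,0,0,5,0,0,8,0,0,0,5,0,0,2.5,0,0,0,5,0,0,0,0,0,0,5,0,0,0,0,0,0]}}

```text
t: 5.35
tool_pos: [0.4758, -0.0359, 0.2418]
orientation: [0.191, 3.134, -0.0]
force: [0.1, 0.2, -3.8]
opening: 0.0137
gripper_force: 60.0
```

Emit:
{"name": "drive_tool", "arguments": {"moves": [5,0,0,1,0,0,0,5,0,0,1,0,0,0,5,0,0,1,0,0,0,5,0,0,1,0,0,0,5,0,0,0,0,0,0,5,0,0,0,0,0,0]}}

```text
t: 5.95
tool_pos: [0.4754, -0.0362, 0.2372]
orientation: [0.192, 3.135, -0.0]
force: [-0.3, -0.7, 2.4]
opening: 0.0134
gripper_force: 60.0
```

Run:
```python
from h import *
plan((.4749,-.0354,.2333),(.4934,.1155,.2333),yaw=83)
```

```text
t 5.95 p [ 0.4754 -0.0362  0.2372] yang 82.98 z [ 7.e-04 -2.e-04 -1.e+00] F [-0.27 -0.65  2.38] op 13.4 gf 60.0
shift [0.6 0.7 3.9]
shift [ 1.00e-01  1.52e+02 -0.00e+00]
turn [-0.01  0.04 -0.02]
```

Force and height agree: the plate is about 1.2 mm down. Pressing to half-way.

Emit:
{"name": "drive_tool", "arguments": {"moves": [5,0,0,1.5,0,0,0,5,0,0,1.5,0,0,0,5,0,0,1,0,0,0,5,0,0,0,0,0,0,5,0,0,0,0,0,0,5,0,0,0,0,0,0,5,0,0,0,0,0,0]}}

```text
t: 6.65
tool_pos: [0.4754, -0.0362, 0.2334]
orientation: [0.192, 3.135, -0.0]
force: [-2.9, 0.4, 7.6]
opening: 0.0135
gripper_force: 60.0
```

Emit:
{"name": "drive_tool", "arguments": {"moves": [5,0,4,0,0,0,0,5,0,6,0,0,0,0,5,0,8,0,0,0,0,5,0,8,0,0,0,0,5,0,8,0,0,0,0]}}

```text
t: 7.15
tool_pos: [0.4802, -0.0029, 0.2339]
orientation: [0.192, 3.133, -0.003]
force: [-1.1, -5.8, 7.3]
opening: 0.0134
gripper_force: 60.0
```

Emit:
{"name": "drive_tool", "arguments": {"moves": [5,0,8,0.2,0,0,0,5,0,8,0.1,0,0,0,5,0,8,0,0,0,0,5,0,8,0,0,0,0,5,0,8,0,0,0,0,5,0,8,0,0,0,0]}}

```text
t: 7.75
tool_pos: [0.4861, 0.0449, 0.2336]
orientation: [0.192, 3.133, -0.002]
force: [-0.7, -6.1, 8.2]
opening: 0.0136
gripper_force: 60.0
```

Emit:
{"name": "drive_tool", "arguments": {"moves": [5,0,8,0,0,0,0,5,0,8,0,0,0,0,5,0,8,0,0,0,0,5,0,8,0,0,0,0,5,0,8,0,0,0,0]}}

```text
t: 8.25
tool_pos: [0.4909, 0.0846, 0.2335]
orientation: [0.192, 3.133, -0.002]
force: [-0.6, -5.4, 7.1]
opening: 0.0137
gripper_force: 60.0
```

Run:
```python
from h import *
plan((.4934,.1155,.2333),yaw=83)
```

```text
t 8.25 p [0.4909 0.0846 0.2335] yang 82.98 z [ 0.0026 -0.0015 -1.    ] F [-0.57 -5.42  7.1 ] op 13.7 gf 60.0
shift [ 1.3 30.9  0.2]
turn [-0.07  0.16 -0.02]
```

Emit:
{"name": "drive_tool", "arguments": {"moves": [5,0,8,0,0,0,0,5,0,8,0,0,0,0,5,0,8,0,0,0,0,5,0,5,0,0,0,0,5,0,2,0,0,0,0,5,0,0,0,0,0,0,5,0,0,0,0,0,0,5,0,0,0,0,0,0]}}

```text
t: 9.05
tool_pos: [0.4947, 0.1155, 0.2335]
orientation: [0.192, 3.133, -0.0]
force: [-0.9, -3.1, 7.0]
opening: 0.0137
gripper_force: 60.0
```

Emit:
{"name": "drive_tool", "arguments": {"moves": [5,0,0,0,0,0,0,5,0,0,0,0,0,0]}}

```text
t: 9.25
tool_pos: [0.4947, 0.1155, 0.2335]
orientation: [0.192, 3.133, -0.0]
force: [-0.5, -1.9, 8.5]
opening: 0.0136
gripper_force: 60.0
```

The stroke is done, with the press held at about 5 mm throughout. Now I'll lift straight up.

Emit:
{"name": "drive_tool", "arguments": {"moves": [5,0,0,-5,0,0,0,5,0,0,-15,0,0,0,5,0,0,-30,0,0,0,5,0,0,-30,0,0,0,5,0,0,-10,0,0,0,5,0,0,0,0,0,0]}}

```text
t: 9.85
tool_pos: [0.4943, 0.1159, 0.3241]
orientation: [0.192, 3.133, 0.001]
force: [0.9, 0.5, -3.2]
opening: 0.0141
gripper_force: 60.0
```

Run:
```python
from h import *
plan((.62,-.321,.323))
```

```text
t 9.85 p [0.4943 0.1159 0.3241] yang 82.99 z [ 3.1e-03  5.0e-04 -1.0e+00] F [ 0.89  0.54 -3.2 ] op 14.1 gf 60.0
shift [-178.  -418.3    1.3]
```

Emit:
{"name": "drive_tool", "arguments": {"moves": [5,-10,-24,0,0,0,0,5,-16,-38,0,0,0,0,5,-16,-38,0,0,0,0,5,-16,-38,0,0,0,0,5,-16,-38,0,0,0,0,5,-16,-38,0,0,0,0,5,-16,-38,0,0,0,0,5,-16,-38,0,0,0,0]}}

```text
t: 10.65
tool_pos: [0.579, -0.1884, 0.3195]
orientation: [-0.192, -3.132, -0.002]
force: [0.9, 0.7, -3.6]
opening: 0.0134
gripper_force: 60.0
```

Emit:
{"name": "drive_tool", "arguments": {"moves": [5,-16,-38,0,0,0,0,5,-16,-38,0,0,0,0,5,-14,-32,0,0,0,0,5,-10,-20,0,0,0,0,5,0,0,0,0,0,0,5,0,0,0,0,0,0,5,0,0,0,0,0,0]}}

```text
t: 11.35
tool_pos: [0.6191, -0.3197, 0.3207]
orientation: [-0.191, -3.133, -0.003]
force: [-0.6, 0.1, -2.5]
opening: 0.0134
gripper_force: 60.0
```

Run:
```python
from h import *
plan((.62,-.321,.235),(.62,-.321,.2115),yaw=83)
c=grab('side');cv2.imwrite('pics/s4.png',cv2.resize(c['color'][90:230,190:450,::-1],None,fx=3,fy=3))
```

```text
t 11.35 p [ 0.6191 -0.3197  0.3207] yang 83.03 z [-0.0022  0.0018 -1.    ] F [-0.63  0.12 -2.51] op 13.4 gf 60.0
shift [-1.2 -1.3 85.7]
shift [-0.1 -0.  23.5]
turn [ 0.09 -0.14  0.03]
```

View pics/s4.png

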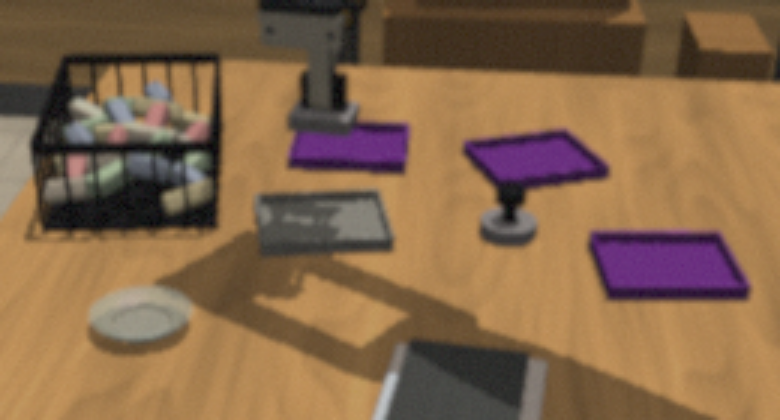

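The block hangs at (325,115) above the grey tray (322,220), well clear of the basket and the knob block. Lowering.

Emit:
{"name": "drive_tool", "arguments": {"moves": [5,0,0,20,0,0,0,5,0,0,25,0,0,0,5,0,0,25,0,0,0,5,0,0,18,0,0,0,5,0,0,10,0,0,0,5,0,0,5,0,0,0,5,0,0,0,0,0,0,5,0,0,0,0,0,0]}}

```text
t: 12.2
tool_pos: [0.62, -0.3211, 0.2209]
orientation: [0.192, 3.134, -0.002]
force: [0.8, -0.2, -3.8]
opening: 0.0133
gripper_force: 60.0
```

Run:
```python
from h import *
plan((.62,-.321,.2110),yaw=83)
c=grab('side');cv2.imwrite('pics/s5.png',cv2.resize(c['color'][90:230,190:450,::-1],None,fx=3,fy=3))
```

```text
t 12.2 p [ 0.62   -0.3211  0.2209] yang 82.99 z [ 0.0017 -0.0011 -1.    ] F [ 0.84 -0.23 -3.8 ] op 13.3 gf 60.0
shift [0.  0.1 9.9]
turn [-0.05  0.1  -0.01]
```

View pics/s5.png

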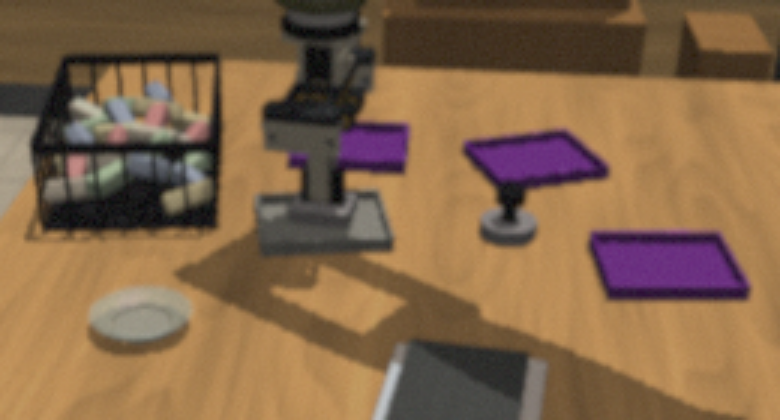

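The block is centred over the tray, about 10 mm above its floor and inside the walls. I'll ease it down onto the floor.

Emit:
{"name": "drive_tool", "arguments": {"moves": [5,0,0,4,0,0,0,5,0,0,3,0,0,0,5,0,0,1.5,0,0,0,5,0,0,0.5,0,0,0,5,0,0,0.5,0,0,0,5,0,0,0,0,0,0,5,0,0,0,0,0,0]}}

```text
t: 12.95
tool_pos: [0.6195, -0.3209, 0.2103]
orientation: [0.192, 3.136, -0.0]
force: [-3.2, 0.9, 0.2]
opening: 0.0134
gripper_force: 60.0
```

The weight has come off the wrist, so the block is on the floor. Releasing and withdrawing.

Emit:
{"name": "drive_tool", "arguments": {"moves": [18,0,0,0,0,0,0,30,0,0,0,0,0,0,45,0,0,0,0,0,0,45,0,0,0,0,0,0,45,0,0,-10,0,0,0,45,0,0,-20,0,0,0,45,0,0,-40,0,0,0,45,0,0,-40,0,0,0]}}

```text
t: 13.75
tool_pos: [0.6191, -0.3207, 0.3209]
orientation: [-0.192, -3.134, -0.001]
force: [1.4, -0.0, 0.6]
opening: 0.0452
gripper_force: 0.0
```

Emit:
{"name": "drive_tool", "arguments": {"moves": [45,0,20,-20,0,0,0,45,0,40,0,0,0,0,45,0,40,0,0,0,0,45,0,40,0,0,0,0,45,0,20,0,0,0,0,45,0,0,0,0,0,0,45,0,0,0,0,0,0]}}

```text
t: 14.45
tool_pos: [0.6391, -0.1623, 0.3405]
orientation: [0.191, 3.135, -0.001]
force: [0.5, 0.4, -0.3]
opening: 0.0452
gripper_force: 0.0
```

Run:
```python
from h import *
plan()
c=grab('top');W=world(c)
cv2.imwrite('pics/t6.png',c['color'][...,::-1])
P=W[110:200,380:465].reshape(-1,3)
for a,b in((.019,.03),(.045,.07)):
    Q=P[(P[:,2]>a)&(P[:,2]<b)];print(len(Q),cv2.minAreaRect((Q[:,:2]*1000).astype(np.float32)),np.median(Q[:,2]))
P=W[190:235,250:318].reshape(-1,3);print('plate z',np.nanmedian(P[:,2]))
```

```text
t 14.45 p [ 0.6391 -0.1623  0.3405] yang 83.03 z [ 5.e-04 -9.e-04 -1.e+00] F [ 0.54  0.38 -0.3 ] op 45.2 gf 0.0
98 ((637.5110473632812, -344.6926574707031), (149.95223999023438, 138.31072998046875), 27.123031616210938) 0.020465343714918954
68 ((618.0413208007812, -324.9203186035156), (10.967280387878418, 44.8880615234375), 74.12342834472656) 0.05620094803036697
plate z 0.0350533744576204
```

View pics/t6.png

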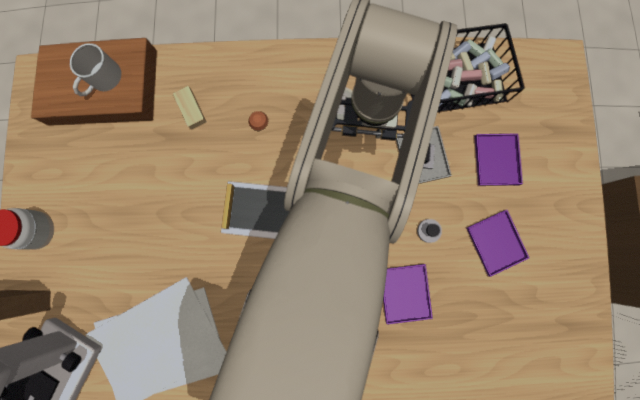

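The grip stands in the tray at about (425,155), with its top at 56 mm (52 + 4 mm floor). The knob block, mineral, dish and slide box haven't moved, and the arm is clear. Handing in.

```bash
python3 -c "
from plant import robot
print(robot.close_job())"
```

```text
the job is handed in; nothing more can be done
None
```

I handed the job in at about 14.5 s; no verdict came back. The block made one stroke to the stop-bar end with the plate about 5 mm down at each reading, and now stands upright in the grey tray, with the bystanders not visibly moved.

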